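# Back off the collar of the core stand

## Task

Two roll stands stand on the table. The taller one holds two bare card cores under a big knurled collar: to free the cores for changing, roll that collar round with a fingertip, counter-clockwise seen from above, counting two full turns, and stop when its index bar is over the stand's pointer again. Do not grasp, lift, tip or shove anything, do not force the collar, and leave the tape stand's collar and the other things on the table as they are.

Things in the scene. Friction and masses are not known exactly. Their poses are not given: they have to be found in the camera images.
- core_stand: the taller roll stand, loose on the table on rubber feet, 4 kg: grey round base 160 mm across and 16 mm high, spindle in the middle, two card cores (81 mm across, together 100 mm high) stacked on it, collar on top. Origin: middle of the underside, z up. A small steel pointer bar (18 x 5 mm, 4 mm high) lies on the base at its own -x side, 63 mm from the axis.
- core_stand_collar (a joint): turning angle of the core stand's collar, rad: 0 = tight, as it starts, index bar over the pointer; grows counter-clockwise seen from above, 6.283 a turn, counts on over turns, stays where left. Resistance 0.06 N m: a finger pressing some 6 N on the rim carries it. Climbs 2 mm a turn. Will not go below 0. A finger led once round the rim turns it a little more than one turn.
- core_stand_top (a point): middle of the top face of the core stand's collar (aluminium, 104 mm across the knurled rim (ribs 1.5 mm proud), 18 mm thick, too wide to grasp; dark index bar 26 x 6 mm, 2 mm high, on top; an 18 mm spindle stub stands 11 mm above its middle), on the axis of the spindle, 135 mm over the table at the start. The rim runs from here down 18 mm; the cores below are narrower.
- core_stand_index (a point): outer end of the index bar on the core stand's collar, 47 mm from the axis, 2 mm above the collar's top; at the start it is on the stand's own -x side, over the pointer
- tape_stand: the lower roll stand, loose, 4 kg: same base, spindle and collar, but with one full roll of tape (96 mm across, 49 mm high) on it. Leave it. Origin: middle of the underside; its collar's top is at 84 mm, the stub's at 95 mm.
- tape_stand_collar (a joint): turning angle of the tape stand's collar, rad, 0 = tight; must stay there
- cone_peach: cone of peach thread, 69 mm across, 116 mm high, loose bystander; origin in the middle of its underside
- brass_weight: round brass weight with a knob, 50 mm across, 61 mm high, loose bystander; origin in the middle of its underside
- tally_counter: hand tally counter, 51 x 62 x 17 mm, lying loose, bystander; origin in the middle of its underside

How it is judged (in metres and radians):
On the way:
1. the core collar has made its first full turn (value of joint core_stand_collar above 5.9 rad), for 0.05 s.
At the end, for the whole second after the job is handed in: the core stand's collar is at rest two full turns (12.57 rad, within 0.5 rad) looser than at the start; the tape stand's collar has not been turned (under 0.3 rad); both stands upright on the table within 40 mm of where they stood, bystanders within 30 mm (value of joint core_stand_collar between 12.066 and 13.066 rad and velocity of joint core_stand_collar between -0.1 and 0.1 rad/s and value of joint tape_stand_collar below 0.3 rad and angle between each of core_stand, tape_stand's own z axis and vertical below 0.05 rad and height (world z) of core_stand below 0.006 m and distance of each of core_stand, tape_stand from where it was at the start of the episode below 0.04 m and distance of each of cone_peach, brass_weight, tally_counter from where it was at the start of the episode below 0.03 m); the robot touches nothing.
It fails at once if the collar of the tape stand is turned (value of joint tape_stand_collar above 0.3 rad).
It fails at once if the core collar is forced or squeezed (over 50 N) (contact force between the fingers and core_stand_collar above 50 N).
It fails at once if the core collar is turned far past two turns (value of joint core_stand_collar above 14.066 rad).
It fails at once if a roll stand is lifted, tipped or pushed away (height (world z) of any of core_stand, tape_stand above 0.012 m or angle between any of core_stand, tape_stand's own z axis and vertical above 0.12 rad or distance of any of core_stand, tape_stand from where it was at the start of the episode above 0.04 m).
It fails at once if a bystander (thread cone, brass weight, tally counter) is disturbed or lifted (distance of any of cone_peach, brass_weight, tally_counter from where it was at the start of the episode above 0.03 m or angle between any of cone_peach, brass_weight, tally_counter's own z axis and vertical above 0.3 rad).
It also fails if it takes over 64 s, if anything falls off the work surface, if the arm or the gripper's body presses on something with over 40 N, if the wrist force passes 120 N, or if a joint passes its speed limit or range.

## Robot

A 6-joint arm with a two-finger parallel gripper is mounted at the origin on a cart in front of the work surface, level with it; the furniture and walls round the work are solid. World frame = base frame: x ahead of the robot, y to its left, z up, the work surface at z = 0. Lengths are in mm, angles in rad, forces in N, time in s.
With the tool pointing down it reaches from about 375 to 925 mm from the base axis. Payload 5.7 kg.
Tool frame: the origin (TCP) lies on the centre line of the jaws, within the pads' length; the fingertips stand 25 mm ahead of it and the grasp point (between the pads) lies 6 mm ahead of it (ctrl.tip_extent is the distance from the TCP to the fingertips, in mm); z points along the fingers, y is the direction in which the jaws open and shut (so a half turn about z gives the same grasp; the last joint's range is limited). The gripper opens to 85 mm and grips with 20 to 120 N. Pads are 22 mm wide; open, the fingers measure 114 mm over their backs; the gripper's body (76 mm by 85 mm) begins 54 mm behind the grasp point. The pads swing forward as they close: fully open they stand 13 mm farther back than shut.
Start: joints at [-1.402, 0.359, 1.51, -0, 1.272, -0.115], TCP at [167.989, -575.974, 256.267] pointing down, gripper open.
Joint ranges: [-2.97, 2.97], [-1.01, 2.36], [0.21, 2.38], [-0.96, 4.11], [0.2, 2.71], [-2.98, 2.98]. Speed limits (rad/s): [2.39, 2.39, 3.14, 3.14, 3.14, 3.14].

## Interface

Orientations are given as a unit quaternion [x, y, z, w].
In Python, from plant import ctrl, eyes gives the robot as it stands.
- The arm moves only by the shell command python3 -m crank 'ROWS'. ROWS is a JSON object of lists of equal length, an entry for each row: "jaw": the finger opening in mm, from 0 to 85.4; "delta_pos": the shift along the tool's x, y, z in mm, a list of three; "twist": the turn about the tool's z in rad. A call has 1 to 12 rows; each row shifts and turns the commanded pose from where the row before left it, along the tool's axes as they then stand; what a row does not reach is not made up. A row lasts 1/12 s, in which the tool goes at most 41.7 mm and 7.16 degrees, less where a joint would pass 70% of its speed; a pose out of reach is approached as far as the arm can. A call is refused whole if a number of a shift passes 41.7 or a number of a turn 0.125, either way. A call with a gripper value outside its range is refused whole. The fingers move at their own pace and stop on an object; the grip force is fixed at half the most. Time passes only in rows, so rows that do not move let the fingers close. It gives the time, the measured TCP pose, the force and the opening at its end, in the units of the state.
- ctrl.read_state(): the state, without advancing time (a new reading comes with each control period).
- eyes.capture(name): name is "scene" or "top"; returns the picture (384x512x3 uint8, red, green, blue); there is no depth.
- eyes.camera_model(name): a dict with "intrinsics" (3x3 intrinsics, pixels), "distortion" ([k1, k2, p1, p2, k3] as OpenCV has them; the pictures are not rectified), "camera_from_world" (4x4, takes a point from world to camera coordinates). Camera axes: x right, y down, z forward; pixel columns grow to the right and rows downward; lengths in mm; the calibration is good to about 2 mm. A picture is of the moment at which its call begins. camera_model takes no time and is no camera call.
- ctrl.finish_job(): hands the job in, once; it reports no verdict.
The state is a dict: "time_s": time; "joints": joint angles; "qvel": joint speeds; "tau": joint torques, N m; "tcp_pos": TCP position; "orientation": TCP orientation; "ft_force": force on the tool from outside, world axes, zero at the start; "wrist_torque": the same for the moment, N m; "width": finger opening in mm.
Only numpy, scipy, OpenCV 4.12 (cv2) and the standard library are available. Lean on these libraries where they do the work, as an engineer would, in place of code of your own. Each camera call takes 0.05 s, during which the arm holds its last target. There are 200 camera calls.

## Working session

There is one attempt and no reset: what is moved stays moved. The work goes in short steps, Python scripts to look and compute and a shell command to move; the robot and the scene stay as the last step left them, time stands still between calls to the robot, and variables do not carry over. Pictures are saved under pics/ and viewed, about 8 in all and at most 12, crops included, and the job is handed in when it is done.

```bash
mkdir -p pics; ls; python3 - <<'E'
from plant import ctrl, eyes
import cv2,numpy as np
for n in("scene","top"):
    cv2.imwrite(f"pics/{n}0.png",cv2.cvtColor(eyes.capture(n),cv2.COLOR_RGB2BGR))
    m=eyes.camera_model(n);print(n,np.round(m["intrinsics"],1).tolist(),m["distortion"],np.round(m["camera_from_world"],3).tolist())
a=cv2.imread("pics/scene0.png");b=cv2.imread("pics/top0.png")
print(ctrl.read_state(),ctrl.tip_extent)
E
```

```text
pics
scene [[462.5, 0.0, 259.2], [0.0, 462.5, 181.9], [0.0, 0.0, 1.0]] [-0.1452532  0.         0.         0.         0.       ] [[-0.843, -0.538, 0.009, 457.311], [-0.226, 0.34, -0.913, 225.153], [0.488, -0.772, -0.408, 761.413], [0.0, 0.0, 0.0, 1.0]]
top [[449.3, 0.0, 257.9], [0.0, 449.3, 191.2], [0.0, 0.0, 1.0]] [-0.17118851  0.          0.          0.          0.        ] [[-0.011, -1.0, -0.014, 19.9], [-0.995, 0.012, -0.094, 568.358], [0.095, 0.013, -0.995, 1213.514], [0.0, 0.0, 0.0, 1.0]]
{'time_s': 0.1, 'joints': array([-1.40210444e+00,  3.59455647e-01,  1.51133475e+00, -9.66596471e-06,
        1.27250377e+00, -1.15081900e-01]), 'qvel': array([ 0.00182605, -0.0022957 , -0.00084063,  0.00076036,  0.00040947,
        0.00028561]), 'tau': array([ 1.01498224e-04, -5.28653562e+01, -2.79346722e+01, -8.18722719e-05,
        5.05679345e-03,  1.57215527e-05]), 'tcp_pos': array([ 167.8906225 , -575.43017861,  255.52009567]), 'orientation': array([ 9.89950371e-01,  1.41412654e-01, -2.74185805e-05, -8.50330964e-04]), 'ft_force': array([-0.66994803, -0.15870899, -0.63285719]), 'wrist_torque': array([ 0.00467273, -0.03503961,  0.04386717]), 'width': 85.24756743804103} 25.0
```

View pics/scene0.png

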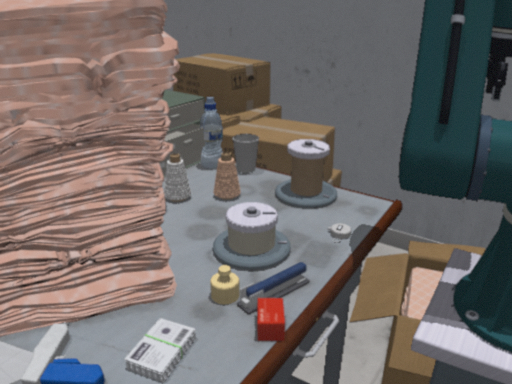

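View pics/top0.png

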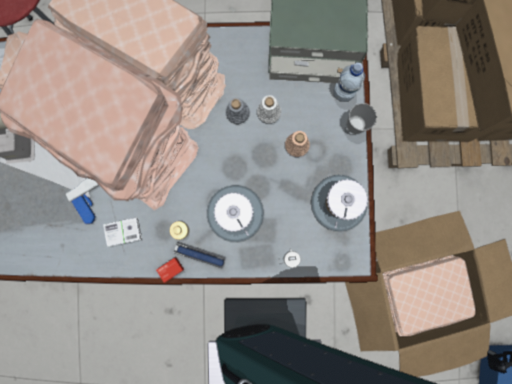

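The scene picture shows the tall stand at about (308,165) and the tape stand at (252,230). In the top picture the core collar is near (347,199) with its index bar to the lower-left, and the tape collar is near (234,212).

```bash
cat > h.py <<'E'
import numpy as np,cv2
from plant import ctrl,eyes
from scipy.spatial.transform import Rotation as R
def ray(n,px,z):
    m=eyes.camera_model(n);T=np.array(m["camera_from_world"])
    u=cv2.undistortPoints(np.array([[px]],float),np.array(m["intrinsics"]),np.array(m["distortion"]))[0,0]
    d=T[:3,:3].T@[u[0],u[1],1];o=-T[:3,:3].T@T[:3,3]
    return o+d*(z-o[2])/d[2]
def proj(n,P):
    m=eyes.camera_model(n);T=np.array(m["camera_from_world"])
    return cv2.projectPoints(np.atleast_2d(np.array(P,float)),cv2.Rodrigues(T[:3,:3])[0],T[:3,3],np.array(m["intrinsics"]),np.array(m["distortion"]))[0][:,0]
def collar(img,box,z):
    x0,y0,x1,y1=box;c=img[y0:y1,x0:x1]
    w=((c.min(2)>170)*255).astype(np.uint8)
    k=max(cv2.findContours(w,0,1)[0],key=cv2.contourArea)
    P=np.array([ray("top",(p[0][0]+x0,p[0][1]+y0),z) for p in cv2.convexHull(k)])
    (cx,cy),r=cv2.minEnclosingCircle(P[:,:2].astype(np.float32))
    return cx,cy,r
E
python3 - <<'E'
from h import *
im=cv2.imread("pics/top0.png")
print(collar(im,(315,170,378,232),135),collar(im,(205,185,265,240),84))
for n,p,z in(("cone",(298,138),116),("brass",(179,230),61),("tally",(292,259),17),("base core",(340,203),16),("base tape",(235,213),16)): print(n,ray("top",p,z).round())
c=im[165:240,305:385]
cv2.imwrite("pics/c.png",cv2.resize(c,None,fx=7,fy=7,interpolation=2))
E
```

```text
(536.1430053710938, -214.76820373535156, 51.323455810546875) (510.8634033203125, 79.18599700927734, 51.98285675048828)
cone [698. -94. 116.]
brass [463. 226.  61.]
tally [381. -78.  17.]
base core [ 534. -215.   16.]
base tape [510.  78.  16.]
```

View pics/c.png

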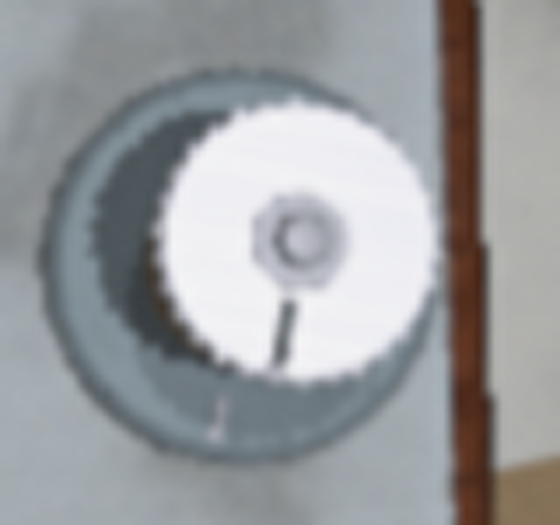

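The enlarged crop shows the core collar at crop (300,240) with its index bar at (285,330), pointing towards -x. The pointer on the base is at (215,420). The measured rim radius (51–52 mm) and the base position (534,-215) agree with the given sizes.

I'll press the closed fingertip lightly on the collar's top, behind the index bar, and lead it round the axis. Pressing downward can't shove or tip the stand.

```bash
python3 -c "
from h import *
e=ray('top',(345,217.3),137)[:2]-[535.5,-214.8];print(e,np.degrees(np.arctan2(e[1],e[0])))"
python3 -m crank '{"jaw":[0,0,0,0,0,0,0,0,0,0,0,0],"delta_pos":[[0,0,0],[0,0,0],[0,0,0],[24,-27,0],[24,-27,0],[24,-27,0],[24,-27,0],[24,-27,0],[24,-27,0],[24,-27,0],[24,-27,0],[24,-27,0]],"twist":[0.1,0.1,0.084,0,0,0,0,0,0,0,0,0]}'
```

```text
[-45.9266492    8.57545505] 169.42348622057222
time_s: 1.1
tcp_pos: [384.7, -331.3, 256.1]
orientation: [1.0, -0.0, -0.0, -0.0]
ft_force: [-0.2, -0.8, -0.2]
width: -0.2
```

```bash
python3 -m crank '{"jaw":[0,0,0,0,0,0,0,0,0,0,0],"delta_pos":[[22.4,-24.4,0],[22.4,-24.4,0],[22.4,-24.4,0],[22.4,-24.4,0],[22.4,-24.4,0],[22,-24.4,0],[0,0,25],[0,0,25],[0,0,20],[0,0,15],[0,0,0]],"twist":[0,0,0,0,0,0,0,0,0,0,0]}'
python3 - <<'E'
from h import *
a=eyes.capture("top")[...,::-1];b=eyes.capture("scene")[...,::-1]
f=lambda c:cv2.resize(c,(400,400),interpolation=2)
cv2.imwrite("pics/d.png",np.hstack([f(a[150:250,290:390]),f(b[110:210,255:355])]))
E
```

```text
time_s: 2.02
tcp_pos: [515.7, -185.2, 167.9]
orientation: [1.0, 0.0, -0.003, -0.002]
ft_force: [0.2, -0.1, 0.5]
width: 0.3
```

View pics/d.png

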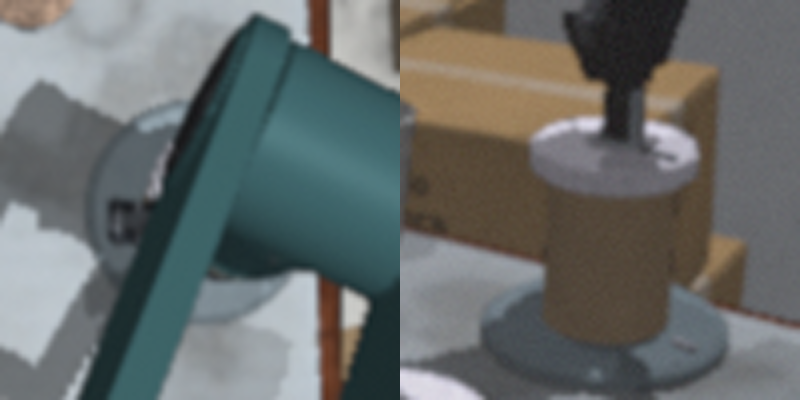

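The scene half shows the fingertips just above the collar at (625,145), with the index bar at (665,155) beside them. The arm hides the collar in the top half. Now I'll lower until contact.

```bash
python3 -m crank '{"jaw":[0,0,0,0,0,0],"delta_pos":[[2,0,3],[0,0,2],[0,0,1],[0,0,1],[0,0,0],[0,0,0]],"twist":[0,0,0,0,0,0]}'
```

```text
time_s: 2.62
tcp_pos: [520.1, -186.7, 164.6]
orientation: [1.0, -0.0, 0.0, 0.0]
ft_force: [0.0, 0.3, 0.1]
width: -0.1
```

```bash
python3 -m crank '{"jaw":[0,0,0,0,0],"delta_pos":[[0,0,2],[0,0,1],[0,0,1],[0,0,0],[0,0,0]],"twist":[0,0,0,0,0]}'
```

```text
time_s: 3.03
tcp_pos: [520.0, -186.6, 160.2]
orientation: [1.0, -0.0, -0.0, -0.0]
ft_force: [-0.1, 0.6, 0.5]
width: -0.0
```

```bash
python3 -m crank '{"jaw":[0,0],"delta_pos":[[0,0,1],[0,0,0]],"twist":[0,0]}'
```

```text
time_s: 3.2
tcp_pos: [520.1, -186.6, 159.8]
orientation: [1.0, -0.0, 0.0, -0.0]
ft_force: [-0.6, 0.1, 5.1]
width: -0.1
```

```bash
python3 -m crank '{"jaw":[0,0],"delta_pos":[[0,0,0.5],[0,0,0]],"twist":[0,0]}'
```

```text
time_s: 3.37
tcp_pos: [520.1, -186.6, 159.6]
orientation: [1.0, -0.0, 0.0, -0.0]
ft_force: [-2.3, 1.8, 8.0]
width: -0.0
```

```bash
python3 - <<'E'
import numpy as np
t=np.radians(118.6+7.5*np.arange(49));p=32.1*np.c_[np.cos(t),-np.sin(t)]
print(np.diff(p.round(1),axis=0).round(1).tolist())
E
python3 -m crank '{"jaw":[0,0],"delta_pos":[[0,0,0.5],[0,0,0]],"twist":[0,0]}'
```

```text
[[-3.5, 2.3], [-3.2, 2.7], [-2.9, 3.0], [-2.4, 3.5], [-1.9, 3.7], [-1.5, 3.9], [-0.9, 4.1], [-0.4, 4.2], [0.2, 4.2], [0.7, 4.1], [1.3, 4.1], [1.7, 3.8], [2.3, 3.5], [2.7, 3.2], [3.0, 2.9], [3.5, 2.4], [3.7, 1.9], [3.9, 1.5], [4.1, 0.9], [4.2, 0.4], [4.2, -0.2], [4.1, -0.7], [4.1, -1.3], [3.8, -1.7], [3.5, -2.3], [3.2, -2.7], [2.9, -3.0], [2.4, -3.5], [1.9, -3.7], [1.5, -3.9], [0.9, -4.1], [0.4, -4.2], [-0.2, -4.2], [-0.7, -4.1], [-1.3, -4.1], [-1.7, -3.8], [-2.3, -3.5], [-2.7, -3.2], [-3.0, -2.9], [-3.5, -2.4], [-3.7, -1.9], [-3.9, -1.5], [-4.1, -0.9], [-4.2, -0.4], [-4.2, 0.2], [-4.1, 0.7], [-4.1, 1.3], [-3.8, 1.7]]
time_s: 3.53
tcp_pos: [520.1, -186.5, 159.5]
orientation: [1.0, -0.0, 0.0, -0.0]
ft_force: [-2.7, 1.5, 11.1]
width: -0.1
```

```bash
python3 -m crank '{"jaw":[0,0,0,0,0,0,0,0,0,0,0,0],"delta_pos":[[-3.5,2.3,0],[-3.2,2.7,0],[-2.9,3.0,-0.1],[-2.4,3.5,0],[-1.9,3.7,-0.1],[-1.5,3.9,0],[-0.9,4.1,-0.1],[-0.4,4.2,0],[0.2,4.2,-0.1],[0.7,4.1,0],[1.3,4.1,-0.1],[1.7,3.8,0]],"twist":[0,0,0,0,0,0,0,0,0,0,0,0]}'
python3 - <<'E'
from h import *
b=eyes.capture("scene")[...,::-1]
cv2.imwrite("pics/e.png",cv2.resize(b[110:210,255:355],(500,500),interpolation=2))
E
```

```text
time_s: 4.53
tcp_pos: [507.7, -229.8, 159.9]
orientation: [1.0, -0.0, 0.001, -0.0]
ft_force: [-1.2, 4.8, 8.9]
width: 0.3
```

View pics/e.png

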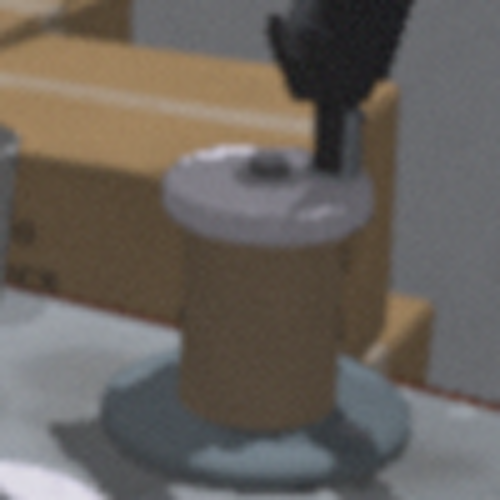

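The finger is now at (330,165). The bar is no longer where it was and is hidden behind the finger, which fits the collar turning along with it. Continuing.

```bash
python3 -m crank '{"jaw":[0,0,0,0,0,0,0,0,0,0,0,0],"delta_pos":[[2.3,3.5,0],[2.7,3.2,0],[3.0,2.9,-0.1],[3.5,2.4,0],[3.7,1.9,-0.1],[3.9,1.5,0],[4.1,0.9,-0.1],[4.2,0.4,0],[4.2,-0.2,-0.1],[4.1,-0.7,0],[4.1,-1.3,-0.1],[3.8,-1.7,0]],"twist":[0,0,0,0,0,0,0,0,0,0,0,0]}'
```

```text
time_s: 5.58
tcp_pos: [550.5, -243.5, 160.3]
orientation: [1.0, 0.0, -0.0, 0.0]
ft_force: [-4.1, -1.4, 8.8]
width: -0.3
```

```bash
python3 -m crank '{"jaw":[0,0,0,0,0,0,0,0,0,0,0,0],"delta_pos":[[3.5,-2.3,0],[3.2,-2.7,0],[2.9,-3.0,-0.1],[2.4,-3.5,0],[1.9,-3.7,-0.1],[1.5,-3.9,0],[0.9,-4.1,-0.1],[0.4,-4.2,0],[-0.2,-4.2,-0.1],[-0.7,-4.1,0],[-1.3,-4.1,-0.1],[-1.7,-3.8,0]],"twist":[0,0,0,0,0,0,0,0,0,0,0,0]}'
python3 - <<'E'
from h import *
b=eyes.capture("scene")[...,::-1];a=eyes.capture("top")[...,::-1]
f=lambda c:cv2.resize(c,(400,400),interpolation=2)
cv2.imwrite("pics/f.png",np.hstack([f(a[150:250,290:390]),f(b[110:210,255:355])]))
E
```

```text
time_s: 6.58
tcp_pos: [565.1, -201.0, 161.0]
orientation: [1.0, 0.0, 0.002, 0.002]
ft_force: [0.6, -4.3, 6.6]
width: 0.1
```

View pics/f.png

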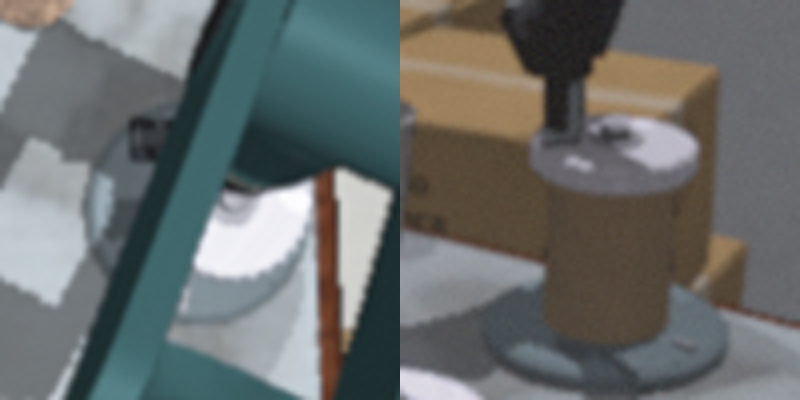

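The finger is at (565,115) on the collar's far-left. A dark bar shows just ahead of it at (555,142). I'll work out its angle.

```bash
python3 - <<'E'
from h import *
for q in((545,143),(575,138)):
    e=ray('scene',(255+(q[0]-400)/4,110+q[1]/4),138.5)[:2]-[535.5,-214.8];print(e.round(),np.hypot(*e),np.degrees(np.arctan2(e[1],e[0])))
print(ctrl.read_state()["ft_force"])
E
```

```text
[27. 42.] 50.11119395131217 57.5478706281124
[16. 24.] 28.965777561356752 56.13003572430674
[-0.60267606 -1.8163319   7.62707568]
```

The bar is at about 57°, so the collar has turned about 247° against the finger's 270°. There's slight slip, and the finger is still behind the bar. Continuing with the same arcs.

```bash
python3 -m crank '{"jaw":[0,0,0,0,0,0,0,0,0,0,0,0],"delta_pos":[[-2.3,-3.5,0.1],[-2.7,-3.2,0.1],[-3.0,-2.9,0],[-3.5,-2.4,0],[-3.7,-1.9,0],[-3.9,-1.5,0],[-4.1,-0.9,-0.1],[-4.2,-0.4,0],[-4.2,0.2,-0.1],[-4.1,0.7,0],[-4.1,1.3,-0.1],[-3.8,1.7,0]],"twist":[0,0,0,0,0,0,0,0,0,0,0,0]}'

```

```text
time_s: 7.68
tcp_pos: [522.8, -187.1, 161.5]
orientation: [1.0, -0.0, 0.003, 0.001]
ft_force: [4.5, -0.1, 7.0]
width: 0.3
```

```bash
python3 -m crank '{"jaw":[0,0,0,0,0,0,0,0,0,0,0,0],"delta_pos":[[-3.5,2.3,0],[-3.2,2.7,0],[-2.9,3.0,-0.1],[-2.4,3.5,0],[-1.9,3.7,-0.1],[-1.5,3.9,0],[-0.9,4.1,-0.1],[-0.4,4.2,0],[0.2,4.2,-0.1],[0.7,4.1,0],[1.3,4.1,-0.1],[1.7,3.8,0]],"twist":[0,0,0,0,0,0,0,0,0,0,0,0]}'
python3 - <<'E'
from h import *
b=eyes.capture("scene")[...,::-1]
cv2.imwrite("pics/g.png",cv2.resize(b[110:210,255:355],(500,500),interpolation=2))
E
```

```text
time_s: 8.68
tcp_pos: [507.9, -228.8, 161.6]
orientation: [1.0, -0.0, 0.001, -0.001]
ft_force: [0.1, 5.9, 12.9]
width: 0.2
```

View pics/g.png

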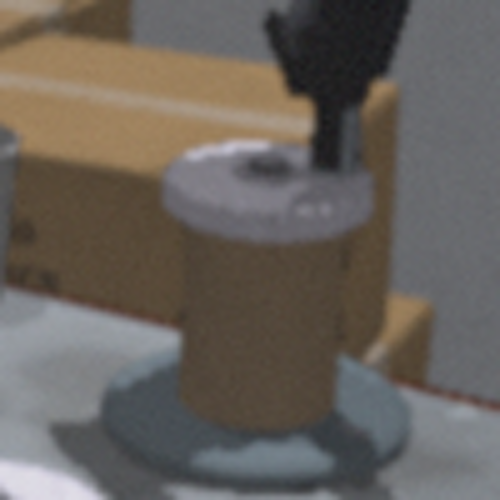

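The bar is hidden behind the finger again, and the height has risen 1.7 mm in one lap, as the thread should give. Continuing.

```bash
python3 -m crank '{"jaw":[0,0,0,0,0,0,0,0,0,0,0,0],"delta_pos":[[2.3,3.5,0],[2.7,3.2,0],[3.0,2.9,-0.1],[3.5,2.4,0],[3.7,1.9,-0.1],[3.9,1.5,0],[4.1,0.9,-0.1],[4.2,0.4,0],[4.2,-0.2,-0.1],[4.1,-0.7,0],[4.1,-1.3,-0.1],[3.8,-1.7,0]],"twist":[0,0,0,0,0,0,0,0,0,0,0,0]}'
```

```text
time_s: 9.73
tcp_pos: [550.4, -243.0, 162.1]
orientation: [1.0, 0.0, -0.0, 0.0]
ft_force: [-4.5, -1.3, 12.3]
width: -0.2
```

```bash
python3 -m crank '{"jaw":[0,0,0,0,0,0,0,0,0,0,0,0],"delta_pos":[[3.5,-2.3,0],[3.2,-2.7,0],[2.9,-3.0,-0.1],[2.4,-3.5,0],[1.9,-3.7,-0.1],[1.5,-3.9,0],[0.9,-4.1,-0.1],[0.4,-4.2,0],[-0.2,-4.2,-0.1],[-0.7,-4.1,0],[-1.3,-4.1,0],[-1.7,-3.8,0]],"twist":[0,0,0,0,0,0,0,0,0,0,0,0]}'
python3 - <<'E'
from h import *
b=eyes.capture("scene")[...,::-1]
cv2.imwrite("pics/i.png",cv2.resize(b[110:210,255:355],(500,500),interpolation=2))
E
```

```text
time_s: 10.73
tcp_pos: [565.3, -201.0, 162.9]
orientation: [1.0, 0.0, 0.002, 0.002]
ft_force: [0.5, -4.2, 8.0]
width: 0.1
```

View pics/i.png

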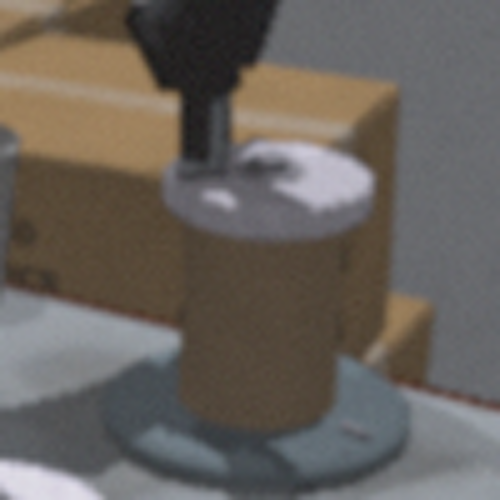

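The bar is at (180,178)–(225,170), just ahead of the finger at (205,165). Measuring its angle.

```bash
python3 - <<'E'
from h import *
for q in((180,179),(222,172)):
    e=ray('scene',(255+q[0]/5,110+q[1]/5),141)[:2]-[535.5,-214.8];print(e.round(),np.hypot(*e),np.degrees(np.arctan2(e[1],e[0])))
E
python3 -m crank '{"jaw":[0,0,0,0,0,0,0,0,0,0,0,0],"delta_pos":[[-2.3,-3.5,0.1],[-2.7,-3.2,0.1],[-3.0,-2.9,0],[-3.5,-2.4,0],[-3.7,-1.9,0],[-3.9,-1.5,0],[-4.1,-0.9,-0.1],[-4.2,-0.4,0],[-4.2,0.2,-0.1],[-4.1,0.7,0],[-4.1,1.3,-0.1],[-3.8,1.7,0]],"twist":[0,0,0,0,0,0,0,0,0,0,0,0]}'
python3 - <<'E'
from h import *
b=eyes.capture("scene")[...,::-1]
cv2.imwrite("pics/j.png",cv2.resize(b[110:210,255:355],(500,500),interpolation=2))
E
```

```text
[24. 49.] 54.64870761523345 64.08034067590762
[12. 29.] 31.22378191074977 67.54335186383753
time_s: 11.78
tcp_pos: [523.3, -187.3, 163.4]
orientation: [1.0, -0.0, 0.004, 0.001]
ft_force: [5.2, 0.7, 8.7]
width: 0.1
```

View pics/j.png

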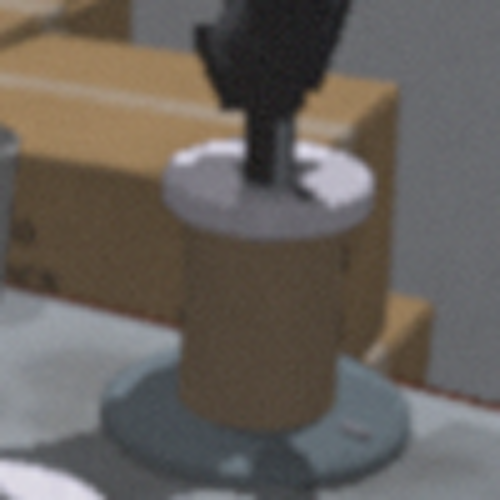

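A dark bar end shows at (300,190), right of the finger at (270,165). It's close to its goal, so I'll measure before the last nudge.

```bash
python3 - <<'E'
from h import *
im=cv2.imread("pics/j.png")
print(cv2.cvtColor(im,6)[176:204:4,285:345:6])
# expected bar outer/inner ends for angles
for a in(140,150,160,170):
    r=np.radians(a);print(a,[((proj('scene',[535.5+k*np.cos(r),-214.8+k*np.sin(r),140.7])[0]-[255,110])*5).round() for k in(21,47)])
E
```

```text
[[ 71  68  85 126 164 180 186 189 186 188]
 [ 68  66  87 137 178 188 187 187 187 187]
 [ 70  63  78 123 165 179 186 186 187 188]
 [ 76  67  63  90 129 159 182 187 186 189]
 [ 82  77  58  61  90 134 174 185 187 189]
 [ 92  88  71  59  72 114 156 175 185 183]
 [ 98  97  86  75  78 100 127 158 178 166]]
140 [array([288., 175.]), array([310., 192.])]
150 [array([295., 174.]), array([325., 190.])]
160 [array([301., 173.]), array([339., 187.])]
170 [array([306., 171.]), array([350., 184.])]
```

The bar is at about 140°, so it needs about 30° more. I'll nudge it that far, settle, lift off and move clear to look from above.

```bash
python3 -m crank '{"jaw":[0,0,0,0,0,0],"delta_pos":[[-3.5,2.3,0],[-3.2,2.7,0],[-2.9,3.0,-0.1],[-2.4,3.5,0],[0,0,0],[0,0,0]],"twist":[0,0,0,0,0,0]}'
python3 -m crank '{"jaw":[0,0,0,0,0,0,0,0,0,0,0,0],"delta_pos":[[0,0,-3],[0,0,-15],[0,0,-25],[0,0,-30],[-15,25,0],[-24,30,0],[-24,30,0],[-24,30,0],[-24,30,0],[-24,30,0],[-15,20,0],[0,0,0]],"twist":[0,0,0,0,0,0,0,0,0,0,0,0]}'
python3 - <<'E'
from h import *
a=eyes.capture("top")[...,::-1].copy();cv2.imwrite("pics/ktop.png",a)
f=lambda c:cv2.resize(c,(400,400),interpolation=2)
print(collar(a,(315,170,378,232),139))
b=eyes.capture("scene")[...,::-1]
cv2.imwrite("pics/k.png",np.hstack([f(a[150:250,290:390]),f(b[110:210,255:355])]))
E
```

```text
time_s: 12.33
tcp_pos: [510.1, -198.5, 163.4]
orientation: [1.0, -0.0, 0.002, 0.0]
ft_force: [1.8, 0.6, 11.9]
width: -0.2
time_s: 13.33
tcp_pos: [355.2, -396.3, 234.2]
orientation: [1.0, -0.002, -0.001, 0.0]
ft_force: [0.1, 0.7, 0.8]
width: 0.1
(536.8126220703125, -213.82241821289062, 52.149803161621094)
```

View pics/k.png

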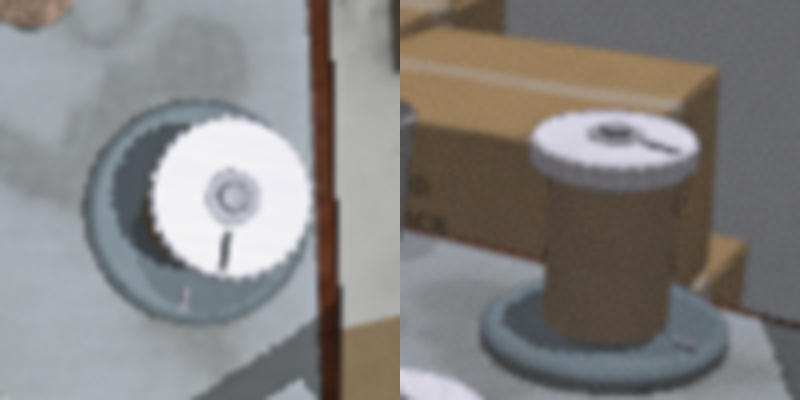

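The bar runs from (228,235) to (224,268) in the top half, over the pointer as at the start. The contact height rose 3.9 mm over the job, which is two turns. A last numeric check of the bar and the other objects, then I'll hand it in.

```bash
python3 - <<'E'
from h import *
e=ray('top',(290+224/4,150+268/4),141)[:2]-[536,-214.5];print(e,np.degrees(np.arctan2(e[1],e[0])))
a=cv2.imread("pics/top0.png");b=cv2.imread("pics/ktop.png")
for n,x,y in(("tape",235,213),("cone",298,143),("brass",179,230),("tally",292,259)):
    print(n,np.abs(a[y-30:y+30,x-30:x+30].astype(int)-b[y-30:y+30,x-30:x+30]).mean())
print(ctrl.read_state()["ft_force"],ctrl.finish_job())
E
```

```text
[-45.85031856   6.44953391] 171.9930251775549
tape 1.6866666666666668
cone 1.9003703703703703
brass 1.846111111111111
tally 10.579166666666667
the job is handed in; nothing more can be done
[-0.10344917  0.26858579  0.88189879] None
```

I turned the core stand's collar two full turns counter-clockwise and handed the job in with the arm clear of everything. I did this by pressing the closed fingertips on the collar's top face near its edge (about 6–13 N, 32 mm from the axis), not on the outside of the rim.

**Collar position:** The index bar measures 172° in the last top picture, against 169° at the start, so it is back over the pointer to within a few degrees. The contact height rose from 159.5 to 163.4 mm, about 3.9 mm, which is two turns at 2 mm each.

**Slip on the way:** The collar lagged the finger by about 20° on the first lap. I measured the bar and nudged the collar about 30° more at the end.

**Stand:** The collar's centre moved only 1–2 mm between my measurements, about the camera's accuracy, and the stand looks upright.

**Other objects:** The tape stand, thread cone and brass weight look unchanged between the first and last top pictures. The area round the tally counter did differ (mean 10.6 against about 1.8 for the others). I think that is the arm's changed shadow, because the arm went nowhere near it, but I did not check it separately.

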